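Find the 12 mm weld test coupon by pinching and clamp it in the cam holder

TASK

Three look-alike steel weld test coupons stand in the rack, 9, 12 and 16 mm thick in no set order: pinch them where they stand to find the 12 mm one, and leave the other two standing there and everything else in its place. Put the 12 mm coupon into the slot of the cam clamp holder, fully down and pushed home against the end stop without ramming it, and let go of it. Then swing the cam lever round until the cam grips the coupon snugly, by feel and without forcing it, and leave it clamped.

Things in the scene. Friction and masses are not known exactly. Their poses are not given: they have to be found in the camera images.
- coupon_a_center (a point): A bare steel coupon standing on its long edge in the rack, 100 mm long (own x), 70 mm tall (own z), 9, 12 or 16 mm thick (own y; one of each, the order is not told), 0.4 to 1.0 kg. Point: its centre, half-way up (35 mm above its lower edge, 45 mm above the table in the rack)
- coupon_b_center (a point): Another bare steel coupon standing on its long edge in the rack, 100 mm long (own x), 70 mm tall (own z), 9, 12 or 16 mm thick (own y; one of each, the order is not told), 0.4 to 1.0 kg. Point: its centre, half-way up (35 mm above its lower edge, 45 mm above the table in the rack)
- coupon_c_center (a point): Another bare steel coupon standing on its long edge in the rack, 100 mm long (own x), 70 mm tall (own z), 9, 12 or 16 mm thick (own y; one of each, the order is not told), 0.4 to 1.0 kg. Point: its centre, half-way up (35 mm above its lower edge, 45 mm above the table in the rack)
- rack: fixed grey rack, 120 x 240 mm, 10 mm thick base; origin: centre of its underside. Three bays 80 mm apart along its y, each between two pairs of pins that rise 30 mm above the base (own y +-12.5 mm, own x +-32 mm from the bay's centre); coupons stand on the base along its x with some play
- holder: fixed coupon holder: base plate 190 x 120 x 12 mm, origin on the table straight below slot, axes as for slot (plate from x -85 to 105, y -72 to 48 mm). Front fence (two halves, either side of the cam) and back jaw form the slot, both 34 mm high above its floor with rounded top edges (4 mm radius); a backing wall stands at own y 25 to 35 mm, 36 mm high
- slot (a point): point on the slot floor, 12 mm above the table, where the middle of a coupon's lower edge is when home (its centre 35 mm higher). Own x: along the slot towards the end stop; y across, z up. Fence face at y = -6.8 mm, jaw face between y = +6.1 and +8.3 mm as set by hand (slot 12.9 to 15.1 mm wide). The -x end is open
- end_stop (a point): holder: middle of the end stop's face towards the coupon, 50 mm along the slot's +x from slot, 18 mm above the floor. The stop is 12 mm thick, 28 mm wide and 36 mm high above the floor
- pivot (a point): holder: the cam lever's vertical axis at the slot floor's height, 22 mm in front (slot's -y) of slot; axes as for slot
- lever_knob (a point): middle of the lever's upright black knob: 18 mm diameter, 40 mm tall, its top 82 mm above the table, at radius 85 mm about pivot (arm 11 mm wide, its top 42 mm above the table)
- lever (a joint): cam lever angle: 0 = open (arm along slot's +x), grows clockwise from above (knob goes to slot's -y), ends at 1.1 rad. Cam meets the 12 mm coupon between 0.4 and 1.0 rad, depending on the jaw; it never reaches a 9 mm one. Pushing the knob takes 1.2 N free, then about 1 N more for each 8 N of cam force. 8 to 35 N on the coupon is snug, more is forced. It stays where left
- flap_disc: flap grinding disc, 115 mm diameter, 16 mm thick, lying; bystander, origin centre of its underside
- magnet_square: flat triangular welding magnet, about 85 mm legs, 20 mm thick, lying; bystander, origin at the middle of one leg, underside
- chipping_hammer: hammer, 260 mm long, lying; bystander, origin centre of its underside

How it is judged:
On the way, in this order (a step that is already met when the one before it is completed fails the run):
1. a coupon stands fully down in the slot and against the end stop, not yet gripped by the cam (((x of coupon_a_center in the frame of slot between -0.002 and 0.002 m and y of coupon_a_center in the frame of slot between -0.004 and 0.004 m and z of coupon_a_center in the frame of slot between 0.032 and 0.037 m and angle between coupon_a_center's own z axis and vertical below 0.1 rad and contact force between lever and coupon_a below 1 N) or (x of coupon_b_center in the frame of slot between -0.002 and 0.002 m and y of coupon_b_center in the frame of slot between -0.004 and 0.004 m and z of coupon_b_center in the frame of slot between 0.032 and 0.037 m and angle between coupon_b_center's own z axis and vertical below 0.1 rad and contact force between lever and coupon_b below 1 N) or (x of coupon_c_center in the frame of slot between -0.002 and 0.002 m and y of coupon_c_center in the frame of slot between -0.004 and 0.004 m and z of coupon_c_center in the frame of slot between 0.032 and 0.037 m and angle between coupon_c_center's own z axis and vertical below 0.1 rad and contact force between lever and coupon_c below 1 N))), for 0.2 s.
2. the cam grips that coupon with more than 8 N (it can reach only the 12 mm one) (((x of coupon_a_center in the frame of slot between -0.002 and 0.002 m and y of coupon_a_center in the frame of slot between -0.004 and 0.004 m and z of coupon_a_center in the frame of slot between 0.032 and 0.037 m and angle between coupon_a_center's own z axis and vertical below 0.04 rad and contact force between lever and coupon_a above 8 N) or (x of coupon_b_center in the frame of slot between -0.002 and 0.002 m and y of coupon_b_center in the frame of slot between -0.004 and 0.004 m and z of coupon_b_center in the frame of slot between 0.032 and 0.037 m and angle between coupon_b_center's own z axis and vertical below 0.04 rad and contact force between lever and coupon_b above 8 N) or (x of coupon_c_center in the frame of slot between -0.002 and 0.002 m and y of coupon_c_center in the frame of slot between -0.004 and 0.004 m and z of coupon_c_center in the frame of slot between 0.032 and 0.037 m and angle between coupon_c_center's own z axis and vertical below 0.04 rad and contact force between lever and coupon_c above 8 N))), for 0.3 s.
At the end, for the whole second after the job is handed in: The 12 mm coupon is at rest in the holder: centre 35 mm (-3/+2) above the slot floor, within 2 mm of home along the slot, upright within 0.04 rad, the cam pressing on it with 8 to 35 N. The other two are still in the rack (moved under 25 mm, leaning under 0.3 rad) (((x of coupon_a_center in the frame of slot between -0.002 and 0.002 m and y of coupon_a_center in the frame of slot between -0.004 and 0.004 m and z of coupon_a_center in the frame of slot between 0.032 and 0.037 m and angle between coupon_a_center's own z axis and vertical below 0.04 rad and contact force between lever and coupon_a between 8 and 35 N and linear speed of coupon_a below 0.01 m/s and distance of each of coupon_b_center, coupon_c_center from where it was at the start of the episode below 0.025 m and angle between each of coupon_b_center, coupon_c_center's own z axis and vertical below 0.3 rad) or (x of coupon_b_center in the frame of slot between -0.002 and 0.002 m and y of coupon_b_center in the frame of slot between -0.004 and 0.004 m and z of coupon_b_center in the frame of slot between 0.032 and 0.037 m and angle between coupon_b_center's own z axis and vertical below 0.04 rad and contact force between lever and coupon_b between 8 and 35 N and linear speed of coupon_b below 0.01 m/s and distance of each of coupon_a_center, coupon_c_center from where it was at the start of the episode below 0.025 m and angle between each of coupon_a_center, coupon_c_center's own z axis and vertical below 0.3 rad) or (x of coupon_c_center in the frame of slot between -0.002 and 0.002 m and y of coupon_c_center in the frame of slot between -0.004 and 0.004 m and z of coupon_c_center in the frame of slot between 0.032 and 0.037 m and angle between coupon_c_center's own z axis and vertical below 0.04 rad and contact force between lever and coupon_c between 8 and 35 N and linear speed of coupon_c below 0.01 m/s and distance of each of coupon_a_center, coupon_b_center from where it was at the start of the episode below 0.025 m and angle between each of coupon_a_center, coupon_b_center's own z axis and vertical below 0.3 rad))); the robot touches nothing.
It fails at once if a coupon is rammed into the holder (over 50 N, before it is clamped) ((contact force between coupon_a and holder above 50 N and contact force between lever and coupon_a below 5 N) or (contact force between coupon_b and holder above 50 N and contact force between lever and coupon_b below 5 N) or (contact force between coupon_c and holder above 50 N and contact force between lever and coupon_c below 5 N)).
It fails at once if the cam is forced against a coupon (over 35 N) (contact force between lever and coupon_a above 35 N or contact force between lever and coupon_b above 35 N or contact force between lever and coupon_c above 35 N).
It fails at once if a coupon falls over (angle between any of coupon_a_center, coupon_b_center, coupon_c_center's own z axis and vertical above 0.6 rad).
It fails at once if the flap disc, magnet square or hammer is pushed more than 30 mm (distance of any of flap_disc, magnet_square, chipping_hammer from where it was at the start of the episode above 0.03 m).
It also fails if it takes over 72 s, if anything falls off the work surface, if the arm or the gripper's body presses on something with over 40 N, if the wrist force passes 120 N, or if a joint passes its speed limit or range.

ROBOT

A 6-joint arm with a two-finger parallel gripper is mounted at the origin on the work surface. World frame = base frame: x ahead of the robot, y to its left, z up, the work surface at z = 0. Lengths are in m, angles in rad, forces in N, time in s.
With the tool pointing down it reaches from about 0.325 to 0.85 m from the base axis. Payload 4.4 kg.
Tool frame: the origin (TCP) lies at the centre of the arm's flange, where the gripper is bolted on; the fingertips stand 199 mm ahead of it and the grasp point (between the pads) lies 180 mm ahead of it; x points along the fingers, y is the direction in which the jaws open and shut, and the axes are right-handed (so a half turn about x gives the same grasp; the last joint's range is limited). The gripper opens to 94 mm and grips with 3 to 60 N. Pads are 16 mm wide; open, the fingers measure 119 mm over their backs; the gripper's body (75 mm by 177 mm) begins 78 mm behind the grasp point.
Start: joints at [1.054, 0.207, 1.542, -0, 1.393, -0.15], TCP at [0.206, 0.537, 0.405] pointing down, gripper open.
Joint ranges: [-2.73, 2.73], [-0.86, 2.22], [0.23, 2.46], [-1.11, 4.25], [0.08, 2.63], [-2.82, 2.82]. Speed limits (rad/s): [2.79, 2.79, 3.14, 3.14, 3.14, 3.14].

INTERFACE

Orientations are given as a unit quaternion [x, y, z, w].
In Python, from cell import env gives the robot as it stands.
- The arm moves only by the shell command python3 -m handwheel 'ROWS' [FORCE]. ROWS is JSON, a list of rows, each an object with "angular": the turn, a rotation vector about the tool's x, y, z in rad, a list of three; "travel": the shift along the tool's x, y, z in cm, a list of three; "jaw": the opening, from 0 (shut) to 1 (fully open). In form: [{"angular": [rx, ry, rz], "travel": [x, y, z], "jaw": jaw}, ...]. A call has 1 to 10 rows; each row shifts and turns the pose as measured when the row begins, along the tool's axes as they then stand; what a row does not reach is not made up. A row lasts 1/8 s, in which the tool goes at most 62.5 mm and 10.7 degrees, less where a joint would pass 70% of its speed; a pose out of reach is approached as far as the arm can. A call with a gripper value outside its range is refused whole. The fingers move at their own pace and stop on an object; FORCE is the grip in N (left out, the last holds). Time passes only in rows, so rows that do not move let the fingers close. It gives the time, the measured TCP pose, the force and the opening at its end, in the units of the state.
- env.sense(): the state, without advancing time (a new reading comes with each control period).
- env.get_image(name): name is "scene" or "top"; returns a dict with "pixels" (480x640x3 uint8, red, green, blue), "fx", "fy", "cx", "cy" (pixels), "extrinsics" (4x4, takes a point from world to camera coordinates). Camera axes: x right, y up, looking along -z (the intrinsics and any distortion apply to the point x, -y, -z); pixel columns grow to the right and rows downward; lengths in m; the calibration is good to about 2 mm. A picture is of the moment at which its call begins. There is no depth.
- env.close_job(): hands the job in, once; it reports no verdict.
The state is a dict: "time": time; "q": joint angles; "qvel": joint speeds; "joint_efforts": joint torques, N m; "tcp_pos": TCP position; "tool_rot": TCP orientation; "wrist_force": force on the tool from outside, world axes, zero at the start; "torque": the same for the moment, N m; "grip_width": finger opening in m.
Only numpy, scipy, OpenCV 4.12 (cv2) and the standard library are available. Lean on these libraries where they do the work, as an engineer would, in place of code of your own. Each camera call takes 0.05 s, during which the arm holds its last target.

## Working session

There is one attempt and no reset: what is moved stays moved. The work goes in short steps, Python scripts to look and compute and a shell command to move; the robot and the scene stay as the last step left them, time stands still between calls to the robot, and variables do not carry over. Pictures are saved under pics/ and viewed, and the job is handed in when it is done.

```bash
mkdir -p pics; ls; python3 - <<'E'
from cell import env
import cv2,json
print(env.sense())
for n in("scene","top"):
    im=env.get_image(n); cv2.imwrite(f"pics/{n}0.png",im["pixels"][:,:,::-1]); print(n,im["fx"],im["fy"],im["cx"],im["cy"],im["extrinsics"], [k for k in im])
E
```

```text
pics
{'time': 0.0, 'q': array([ 1.05451810e+00,  2.07438026e-01,  1.54292201e+00, -1.09419840e-05,
        1.39349390e+00, -1.50487785e-01]), 'qvel': array([-0.00150071, -0.0021532 ,  0.00071574,  0.00084927,  0.00167731,
        0.00127024]), 'joint_efforts': array([-4.53817793e-04, -3.70888925e+01, -2.81413722e+01,  6.96214079e-02,
        3.62676324e-02, -1.58026187e-04]), 'tcp_pos': array([0.20550058, 0.53664798, 0.40349522]), 'tool_rot': array([ 0.12784918,  0.69557082, -0.1293626 ,  0.69505477]), 'wrist_force': array([0.5213027 , 0.42403557, 0.06110554]), 'torque': array([0.06105326, 0.02278053, 0.02130243]), 'grip_width': 0.0935350043002585}
scene 475.14764061021856 475.14764061021856 314.19593822670845 235.94035056344276 [[ 0.53250429  0.84641471 -0.00461616 -0.32070445]
 [-0.62602608  0.39751017  0.67087779  0.34964708]
 [ 0.56967581 -0.35435547  0.74155356 -1.23804571]
 [ 0.          0.          0.          1.        ]] ['pixels', 'fx', 'fy', 'cx', 'cy', 'extrinsics']
top 458.684190578017 458.684190578017 327.57834817505125 237.35498037189737 [[ 0.00969739 -0.99987731  0.01230165 -0.03758528]
 [ 0.99413485  0.0109654   0.10759022 -0.65214736]
 [-0.10771191  0.01118615  0.99411921 -0.85966463]
 [ 0.          0.          0.          1.        ]] ['pixels', 'fx', 'fy', 'cx', 'cy', 'extrinsics']
```

View pics/scene0.png

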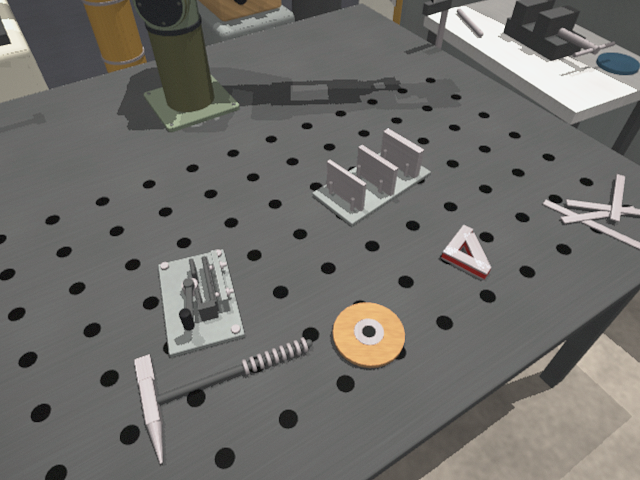

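View pics/top0.png

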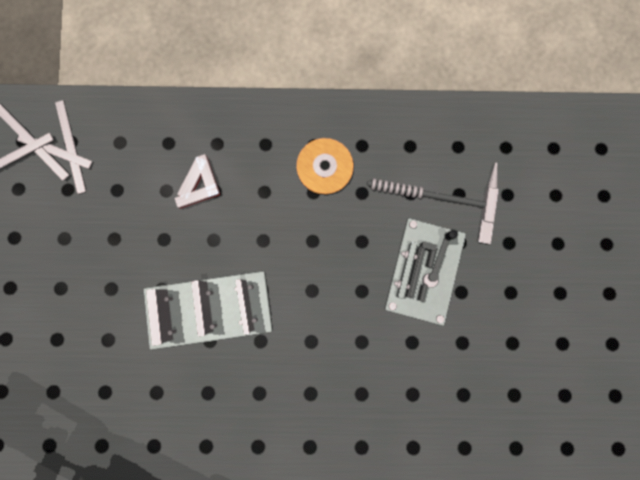

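The top view shows the rack with corners near (145,290), (264,272), (271,332) and (150,348). The holder has corners near (410,219), (466,233), (444,325) and (387,310), with its knob at about (451,235). I'll zoom in next.

```bash
python3 - <<'E'
import cv2,numpy as np
t=cv2.imread("pics/top0.png"); s=cv2.imread("pics/scene0.png")
a=cv2.resize(t[205:345,375:480],None,fx=5,fy=5,interpolation=cv2.INTER_CUBIC)[:600]
cv2.imwrite("pics/th.png",cv2.resize(t[210:335,380:475],None,fx=4.8,fy=4.8,interpolation=cv2.INTER_CUBIC))
cv2.imwrite("pics/tr.png",cv2.resize(t[260:360,135:285],None,fx=5.3,fy=5.3,interpolation=cv2.INTER_CUBIC))
cv2.imwrite("pics/sh.png",cv2.resize(s[240:360,145:255],None,fx=5,fy=5,interpolation=cv2.INTER_CUBIC))
cv2.imwrite("pics/sr.png",cv2.resize(s[120:230,305:445],None,fx=5.4,fy=5.4,interpolation=cv2.INTER_CUBIC))
E
```

```text
(no output)
```

View pics/th.png

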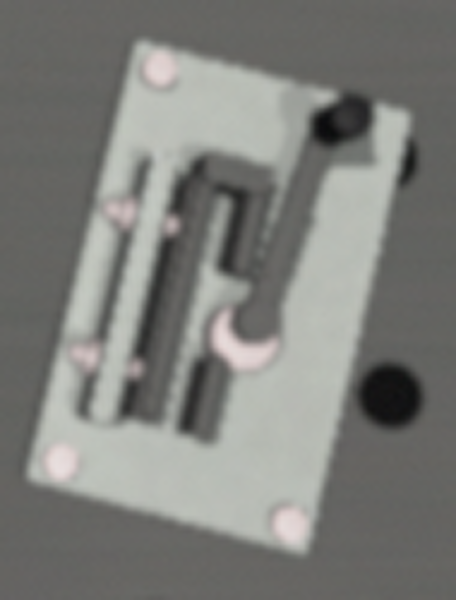

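View pics/tr.png

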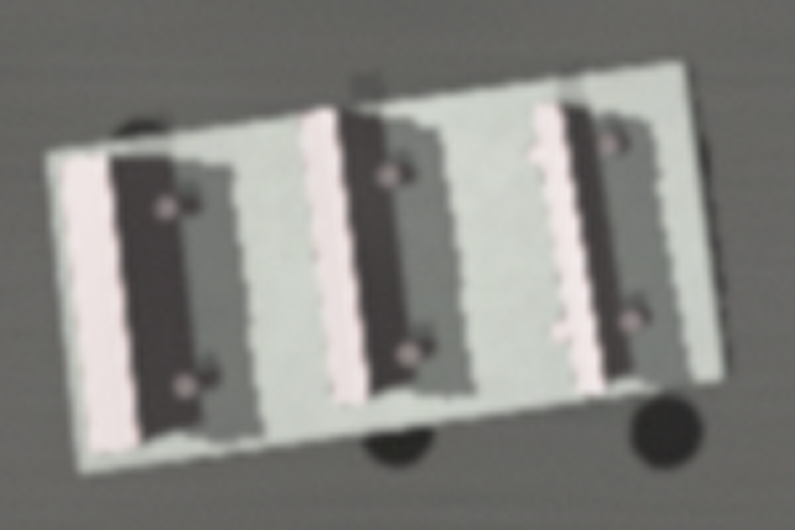

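View pics/sh.png

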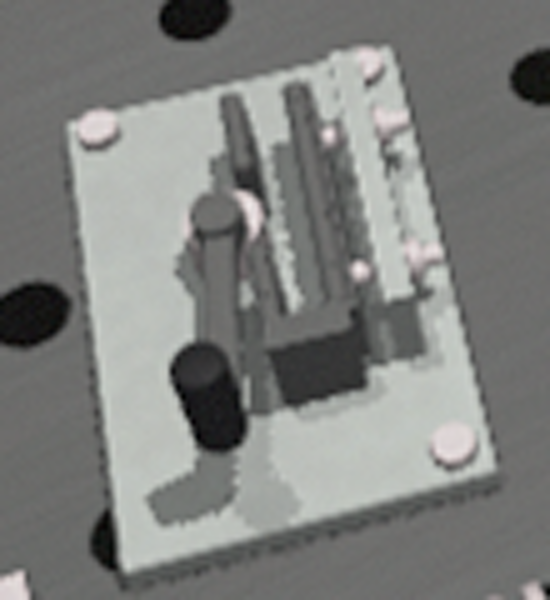

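View pics/sr.png

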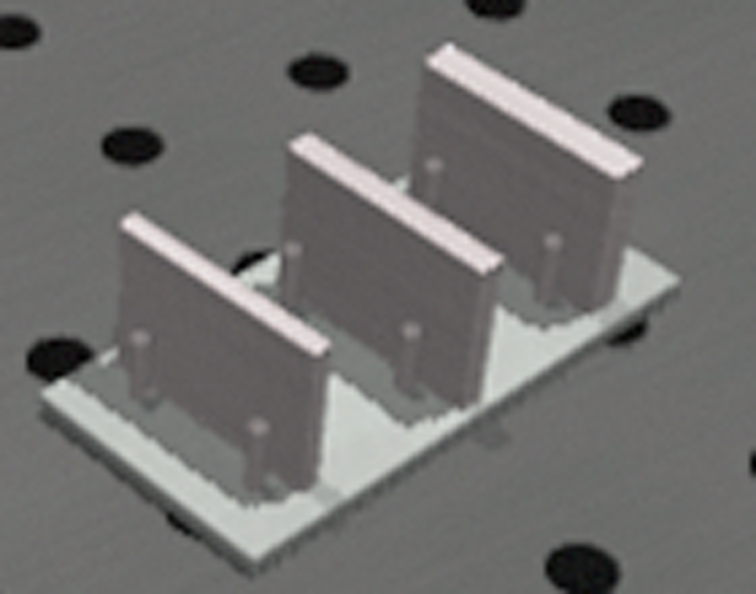

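```bash
cat > h.py <<'E'
import numpy as np,cv2
from cell import env
from scipy.spatial.transform import Rotation as R
def cam(n):
    im=env.get_image(n); return im
def ray(im,uv):
    E=im["extrinsics"];Rm=E[:3,:3];c=-Rm.T@E[:3,3]
    d=np.array([(uv[0]-im["cx"])/im["fx"],-(uv[1]-im["cy"])/im["fy"],-1.]);return c,Rm.T@d
def plane(im,uv,z):
    c,d=ray(im,uv);return (c+d*(z-c[2])/d[2])
def proj(im,p):
    q=im["extrinsics"][:3,:3]@np.asarray(p,float)+im["extrinsics"][:3,3]
    return np.array([im["fx"]*q[0]/-q[2]+im["cx"],im["fy"]*q[1]/q[2]+im["cy"]])
E
python3 - <<'E'
from h import *
for n,pr,ph in(("top",(207,310),(420,300)),("scene",(370,190),(175,330))):
    im=cam(n);px=im["pixels"];hsv=cv2.cvtColor(px,cv2.COLOR_RGB2HSV)
    print(n,hsv[ph[1],ph[0]],px[ph[1],ph[0]])
    m=cv2.inRange(px,(135,135,130),(255,255,255))
    m=cv2.morphologyEx(m,cv2.MORPH_CLOSE,np.ones((9,9)))
    cs,_=cv2.findContours(m,cv2.RETR_EXTERNAL,cv2.CHAIN_APPROX_NONE)
    for c in cs:
        if cv2.contourArea(c)<1500: continue
        x,y,w,h=cv2.boundingRect(c)
        if y<120:continue
        for z in(.010,.012):
            W=np.array([plane(im,p[0],z)[:2] for p in cv2.convexHull(c)],np.float32)*1000
            (cx,cy),(w,h),a=cv2.minAreaRect(W); print(z,(x,y),np.round([cx,cy,w,h,a],1))
E
```

```text
top [ 38   9 108] [107 108 104]
0.01 (143, 271) [510.2 205.1 121.3 240.    8.6]
0.012 (143, 271) [510.3 204.6 121.1 239.5   8.6]
0.01 (386, 218) [ 590.4 -227.3  119.6  190.7   75.6]
0.012 (386, 218) [ 590.3 -226.9  119.4  190.3   75.6]
scene [ 45   8 191] [188 191 185]
0.01 (419, 334) [1.0876e+03 1.0280e+02 1.5780e+02 3.9730e+02 1.0000e+00]
0.012 (419, 334) [1.0876e+03 1.0160e+02 1.5740e+02 3.9610e+02 1.0000e+00]
0.01 (158, 249) [ 589.7 -226.7  119.2  193.3   75.6]
0.012 (158, 249) [ 591.2 -227.   118.9  192.8   75.6]
0.01 (543, 174) [846.2 549.3 216.9 173.6  81.1]
0.012 (543, 174) [846.9 546.8 216.3 173.   81.1]
```

```bash
python3 - <<'E'
from h import *
for n in("top","scene"):
    im=cam(n);px=im["pixels"].astype(int)
    m=((px[:,:,0]-px[:,:,1]>6)&(px[:,:,0]>195)).astype(np.uint8)*255
    cs,_=cv2.findContours(m,cv2.RETR_EXTERNAL,cv2.CHAIN_APPROX_NONE)
    for c in cs:
        x,y,w,h=cv2.boundingRect(c)
        if len(c)<20 or not((n=="top" and 140<x<280 and y>260) or (n=="scene" and 310<x<440 and 110<y<230)):continue
        W=np.array([plane(im,p[0],.08)[:2] for p in c],np.float32)*1000
        (cx,cy),(w,h),a=cv2.minAreaRect(W); M=W.mean(0);d=np.linalg.svd(W-M)[2][0] if len(W)<2000 else 0
        print(n,(x,y),np.round([cx,cy,w,h,a],1),M, np.degrees(np.arctan2(d[1],d[0])))
S=env.sense();print(S["time"],R.from_quat(S["tool_rot"]).as_matrix().round(3),S["tcp_pos"])
E
```

```text
top (147, 289) [499.5 284.5  99.5  15.6   9. ] [499.65674 284.13138] -170.57004
top (192, 281) [516.  205.   98.9  11.3   9.2] [516.09143 204.46733] -170.88438
top (235, 279) [520.4 127.5  97.2  13.8  10.8] [519.89014 124.81745] -169.68658
scene (328, 160) [523.1 122.9  96.9   7.2  10.8] [524.6751  123.06565] 10.84264
scene (359, 145) [519.  202.9  96.6  10.2   9.1] [519.6197  202.78392] 9.303792
scene (385, 129) [502.8 281.9  97.3  13.9   9.3] [504.79416 282.14062] 9.13437
0.3 [[-0.     0.358  0.934]
 [-0.001  0.934 -0.358]
 [-1.    -0.001 -0.   ]] [0.20562615 0.53684686 0.40425454]
```

The middle coupon's top strip looks about 12 mm wide, the left one about 16 mm and the right one about 9 mm. I'll go above the middle one and pinch it to check.

```bash
python3 -m handwheel '[{"angular":[0,0,0],"travel":[0,-2.5,5.1],"jaw":0.43},{"angular":[0,0,0],"travel":[0,-2.5,5.1],"jaw":0.43},{"angular":[0,0,0],"travel":[0,-2.5,5.1],"jaw":0.43},{"angular":[0,0,0],"travel":[0,-2.5,5.1],"jaw":0.43},{"angular":[0,0,0],"travel":[0,-2.5,5.1],"jaw":0.43},{"angular":[0,0,0],"travel":[0,-2.5,5.1],"jaw":0.43},{"angular":[-0.17,0,0],"travel":[0,0,0],"jaw":0.43},{"angular":[-0.17,0,0],"travel":[0,0,0],"jaw":0.43},{"angular":[-0.17,0,0],"travel":[0,0,0],"jaw":0.43}]' 20
cat > st.py <<'E'
from h import *
import sys
S=env.sense();M=R.from_quat(S["tool_rot"]).as_matrix()
print("t %.2f"%S["time"],"tcp mm",(S["tcp_pos"]*1000).round(1),"yaw z-axis",np.degrees(np.arctan2(M[1,2],M[0,2])).round(2),"down",M[:,0].round(4),"F",S["wrist_force"].round(1),"T",S["torque"].round(2),"w %.2f"%(S["grip_width"]*1000))
if len(sys.argv)>3:
    t=np.array([float(a) for a in sys.argv[1:4]])/1000
    print("tool delta cm",(M.T@(t-S["tcp_pos"])*100).round(3))
    if len(sys.argv)>4:
        y=np.radians(float(sys.argv[4]));T=np.array([[0,-np.sin(y),np.cos(y)],[0,np.cos(y),np.sin(y)],[-1,0,0]])
        print("rotvec",R.from_matrix(M.T@T).as_rotvec().round(4))
E
python3 st.py 517 204 300 9.2
```

```text
time: 1.42
tcp_pos: [0.4456, 0.2794, 0.4045]
tool_rot: [-0.056, 0.704, 0.057, 0.706]
wrist_force: [-0.0, 0.4, 0.3]
grip_width: 0.0405
t 1.43 tcp mm [445.6 279.4 404.5] yaw z-axis 9.21 down [ 0.0025  0.0012 -1.    ] F [-0.   0.4  0.3] T [-0.01  0.01  0.01] w 40.55
tool delta cm [10.458 -8.596  5.811]
rotvec [ 0.0001  0.0026 -0.0008]
```

```bash
python3 -m handwheel '[{"angular":[0,0.0026,0],"travel":[0.4,-4.2,2.9],"jaw":0.43},{"angular":[0,0,0],"travel":[0,-4.2,2.9],"jaw":0.43},{"angular":[0,0,0],"travel":[4,-0.2,0],"jaw":0.43},{"angular":[0,0,0],"travel":[4,0,0],"jaw":0.43},{"angular":[0,0,0],"travel":[0,0,0],"jaw":0.43}]' 20
python3 st.py 517 204 249 9.2
```

```text
time: 2.05
tcp_pos: [0.5197, 0.2016, 0.32]
tool_rot: [-0.057, 0.703, 0.058, 0.706]
wrist_force: [0.1, -0.1, -0.2]
grip_width: 0.0406
t 2.05 tcp mm [519.7 201.6 320. ] yaw z-axis 9.3 down [ 0.0037  0.0022 -1.    ] F [ 0.1 -0.1 -0.2] T [ 0.06 -0.   -0.  ] w 40.59
tool delta cm [ 7.096  0.266 -0.261]
rotvec [ 0.0017  0.004  -0.0016]
```

```bash
python3 -m handwheel '[{"angular":[0,0.004,-0.002],"travel":[0,0.27,-0.26],"jaw":0.43},{"angular":[0,0,0],"travel":[2.5,0,0],"jaw":0.43},{"angular":[0,0,0],"travel":[0,0,0],"jaw":0.43}]' 20
python3 st.py 517 204 249 9.2; python3 - <<'E'
from h import *
for n,(a,b,c,d) in (("top",(230,380,110,310)),("scene",(80,230,280,480))):
    im=cam(n)["pixels"][:,:,::-1];cv2.imwrite(f"pics/p1_{n}.png",cv2.resize(im[a:b,c:d],None,fx=4,fy=4))
E
```

```text
time: 2.42
tcp_pos: [0.5181, 0.2053, 0.3001]
tool_rot: [-0.057, 0.702, 0.058, 0.707]
wrist_force: [-0.2, -0.6, 1.0]
grip_width: 0.0403
t 2.42 tcp mm [518.1 205.3 300.1] yaw z-axis 9.36 down [ 0.0076  0.0014 -1.    ] F [-0.2 -0.6  1. ] T [ 0.04  0.01 -0.02] w 40.31
tool delta cm [ 5.114 -0.116 -0.169]
rotvec [ 0.0028  0.0077 -0.0002]
```

View pics/p1_scene.png

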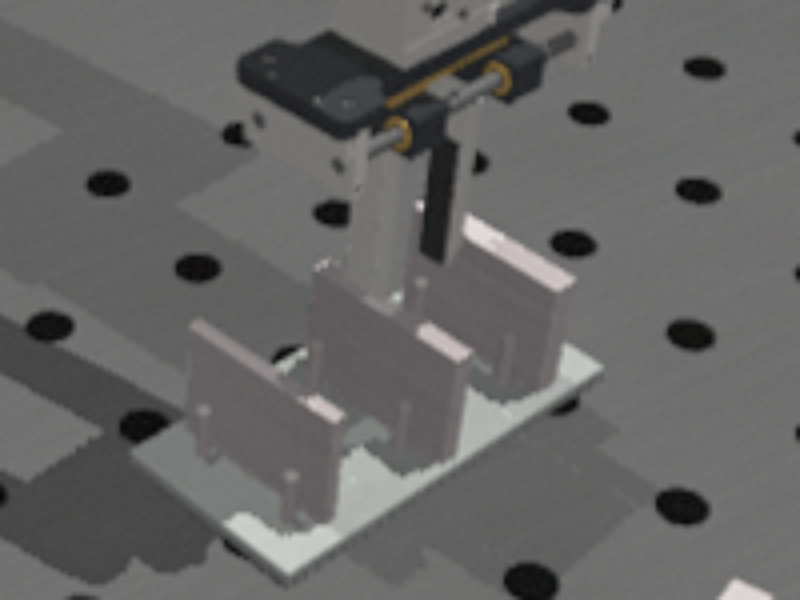

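The fingers straddle the middle coupon, with its top near (390,310) in the crop, and there is clear space to the neighbours. I'll descend.

```bash
python3 -m handwheel '[{"angular":[0,0.008,0],"travel":[2.5,-0.1,-0.17],"jaw":0.43},{"angular":[0,0,0],"travel":[2.5,0,0],"jaw":0.43},{"angular":[0,0,0],"travel":[0,0,0],"jaw":0.43}]' 20
python3 st.py 517 204 249 9.2
```

```text
time: 2.9
tcp_pos: [0.5211, 0.2057, 0.2584]
tool_rot: [-0.057, 0.699, 0.059, 0.711]
wrist_force: [0.3, 0.1, -0.4]
grip_width: 0.0402
t 2.90 tcp mm [521.1 205.7 258.4] yaw z-axis 9.42 down [ 0.0165  0.0039 -0.9999] F [ 0.3  0.1 -0.4] T [0.01 0.   0.01] w 40.16
tool delta cm [ 0.93  -0.099 -0.45 ]
rotvec [ 0.0038  0.0169 -0.0012]
```

```bash
python3 -m handwheel '[{"angular":[0.003,0.016,0],"travel":[0,0,-0.3],"jaw":0.43},{"angular":[0,0,0],"travel":[0,0,0],"jaw":0.43}]' 20
python3 st.py 517 204 249 9.2
```

```text
time: 3.15
tcp_pos: [0.5193, 0.2056, 0.2618]
tool_rot: [-0.056, 0.703, 0.058, 0.707]
wrist_force: [-0.5, 0.5, -0.3]
grip_width: 0.0404
t 3.15 tcp mm [519.3 205.6 261.8] yaw z-axis 9.25 down [ 0.0049  0.0024 -1.    ] F [-0.5  0.5 -0.3] T [0.04 0.02 0.01] w 40.36
tool delta cm [ 1.277 -0.127 -0.264]
rotvec [ 0.0009  0.0052 -0.0015]
```

```bash
python3 -m handwheel '[{"angular":[0,0.005,-0.001],"travel":[1.25,-0.13,-0.26],"jaw":0.43},{"angular":[0,0,0],"travel":[0,0,0],"jaw":0.43}]' 20
python3 st.py 517 204 249 9.2;  python3 -m handwheel '[{"angular":[0,0,0],"travel":[0,0,0],"jaw":0.43}]'; python3 st.py 517 204 249 9.2
```

```text
time: 3.4
tcp_pos: [0.5173, 0.204, 0.25]
tool_rot: [-0.057, 0.704, 0.057, 0.706]
wrist_force: [-0.2, 0.0, -0.7]
grip_width: 0.0408
t 3.40 tcp mm [517.3 204.  250. ] yaw z-axis 9.25 down [ 0.0022  0.001  -1.    ] F [-0.2  0.  -0.7] T [ 0.07 -0.02  0.01] w 40.84
tool delta cm [ 0.095  0.007 -0.031]
rotvec [ 0.0009  0.0024 -0.0006]
time: 3.52
tcp_pos: [0.5174, 0.204, 0.2499]
tool_rot: [-0.057, 0.704, 0.057, 0.706]
wrist_force: [1.3, 0.4, 0.5]
grip_width: 0.0407
t 3.52 tcp mm [517.4 204.  249.9] yaw z-axis 9.25 down [ 2.4e-03  9.0e-04 -1.0e+00] F [1.3 0.4 0.5] T [0.02 0.01 0.03] w 40.67
tool delta cm [ 0.095  0.009 -0.036]
rotvec [ 0.0009  0.0025 -0.0005]
```

Pinch gently.

```bash
python3 -m handwheel '[{"angular":[0,0,0],"travel":[0,0,0],"jaw":0},{"angular":[0,0,0],"travel":[0,0,0],"jaw":0},{"angular":[0,0,0],"travel":[0,0,0],"jaw":0},{"angular":[0,0,0],"travel":[0,0,0],"jaw":0},{"angular":[0,0,0],"travel":[0,0,0],"jaw":0},{"angular":[0,0,0],"travel":[0,0,0],"jaw":0}]' 10
python3 st.py; python3 -m handwheel '[{"angular":[0,0,0],"travel":[0,0,0],"jaw":0}]'; python3 st.py
```

```text
time: 4.28
tcp_pos: [0.5174, 0.2041, 0.25]
tool_rot: [-0.057, 0.704, 0.057, 0.706]
wrist_force: [-0.3, -0.4, 0.0]
grip_width: 0.0119
t 4.28 tcp mm [517.4 204.1 250. ] yaw z-axis 9.25 down [ 0.0024  0.0013 -1.    ] F [-0.3 -0.4  0. ] T [ 0.07  0.04 -0.02] w 11.88
time: 4.4
tcp_pos: [0.5174, 0.2041, 0.25]
tool_rot: [-0.057, 0.704, 0.057, 0.706]
wrist_force: [0.5, -0.0, -0.6]
grip_width: 0.0122
t 4.40 tcp mm [517.4 204.1 250. ] yaw z-axis 9.24 down [ 0.0024  0.0013 -1.    ] F [ 0.5 -0.  -0.6] T [ 0.11 -0.06 -0.01] w 12.16
```

The pinch reads 12.0 mm, so the middle coupon is the right one. I'll grip it firmly and lift.

```bash
python3 -m handwheel '[{"angular":[0,0,0],"travel":[0,0,0],"jaw":0},{"angular":[0,0,0],"travel":[0,0,0],"jaw":0},{"angular":[0,0.002,0],"travel":[-1,0,0],"jaw":0},{"angular":[0,0,0],"travel":[-2,0,0],"jaw":0},{"angular":[0,0,0],"travel":[-2.5,0,0],"jaw":0},{"angular":[0,0,0],"travel":[-2.5,0,0],"jaw":0},{"angular":[0,0,0],"travel":[-2.5,0,0],"jaw":0},{"angular":[0,0,0],"travel":[-2,0,0],"jaw":0},{"angular":[0,0,0],"travel":[0,0,0],"jaw":0}]' 50
python3 st.py 574 -210 375 -14.4; python3 - <<'E'
from h import *
im=cam("scene")["pixels"][:,:,::-1];cv2.imwrite(f"pics/p2.png",im)
E
```

```text
time: 5.52
tcp_pos: [0.5132, 0.2026, 0.3707]
tool_rot: [-0.058, 0.712, 0.056, 0.697]
wrist_force: [-0.5, -0.8, -7.3]
grip_width: 0.0118
t 5.53 tcp mm [513.2 202.6 370.7] yaw z-axis 9.25 down [-0.0214 -0.0053 -0.9998] F [-0.5 -0.8 -7.3] T [ 0.06 -0.09 -0.04] w 11.75
tool delta cm [ -0.346 -41.706  -0.641]
rotvec [ 0.4129 -0.0213  0.0063]
```

View pics/p2.png

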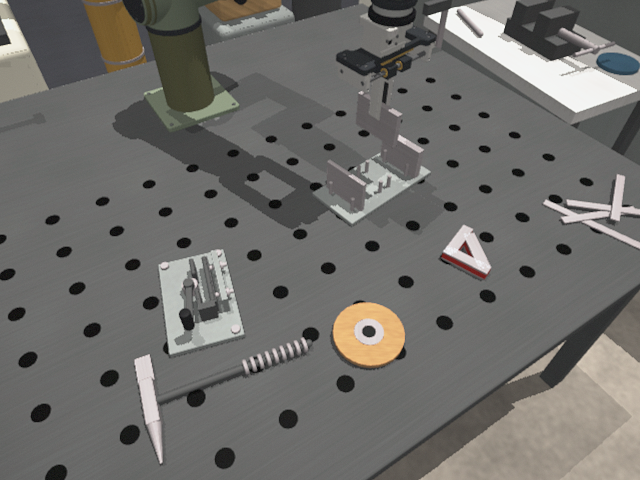

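The coupon is held at about (380,120), and the other two still stand in the rack. I'll traverse to the holder.

```bash
python3 -m handwheel '[{"angular":[0,-0.02,0.006],"travel":[-0.5,-3,0],"jaw":0},{"angular":[0,0,0],"travel":[0,-4.5,0],"jaw":0},{"angular":[0,0,0],"travel":[0,-5.5,-0.1],"jaw":0},{"angular":[0,0,0],"travel":[0,-5.5,-0.1],"jaw":0},{"angular":[0,0,0],"travel":[0,-5.5,-0.1],"jaw":0},{"angular":[0,0,0],"travel":[0,-5,0],"jaw":0},{"angular":[0,0,0],"travel":[0,-4,0],"jaw":0},{"angular":[0,0,0],"travel":[0,-2,0],"jaw":0},{"angular":[0,0,0],"travel":[0,0,0],"jaw":0}]' 50
python3 st.py 574 -210 375 -14.4
```

```text
time: 6.7
tcp_pos: [0.5616, -0.1518, 0.3532]
tool_rot: [-0.053, 0.717, 0.063, 0.692]
wrist_force: [-0.9, 0.4, -6.3]
grip_width: 0.0119
t 6.70 tcp mm [ 561.6 -151.8  353.2] yaw z-axis 9.44 down [-0.0363  0.0107 -0.9993] F [-0.9  0.4 -6.3] T [ 0.09 -0.01  0.01] w 11.85
tool delta cm [-2.284 -5.906  0.198]
rotvec [ 0.4157 -0.037  -0.0092]
```

```bash
python3 -m handwheel '[{"angular":[0,-0.037,-0.009],"travel":[-2,-3,0],"jaw":0},{"angular":[0,0,0],"travel":[0,-2.9,0],"jaw":0},{"angular":[0.13,0,0],"travel":[0,0,0],"jaw":0},{"angular":[0.14,0,0],"travel":[0,0,0],"jaw":0},{"angular":[0.14,0,0],"travel":[0,0,0],"jaw":0},{"angular":[0,0,0],"travel":[0,0,0],"jaw":0}]' 50
python3 st.py 574 -210.3 340 -14.4
```

```text
time: 7.45
tcp_pos: [0.5712, -0.2, 0.3668]
tool_rot: [0.094, 0.706, -0.08, 0.697]
wrist_force: [-0.2, -0.2, -6.4]
grip_width: 0.0117
t 7.45 tcp mm [ 571.2 -200.   366.8] yaw z-axis -14.12 down [-0.0096  0.0216 -0.9997] F [-0.2 -0.2 -6.4] T [ 0.01  0.01 -0.  ] w 11.67
tool delta cm [ 2.652 -0.978  0.565]
rotvec [ 0.0048 -0.0146 -0.0186]
```

```bash
python3 -m handwheel '[{"angular":[0.005,-0.015,-0.019],"travel":[0,-0.98,0.56],"jaw":0},{"angular":[0,0,0],"travel":[2.5,0,0],"jaw":0},{"angular":[0,0,0],"travel":[1.5,0,0],"jaw":0},{"angular":[0,0,0],"travel":[0,0,0],"jaw":0},{"angular":[0,0,0],"travel":[0,0,0],"jaw":0}]' 50
python3 st.py 574 -210.3 320 -14.4
```

```text
time: 8.07
tcp_pos: [0.5753, -0.2104, 0.3258]
tool_rot: [0.084, 0.701, -0.087, 0.703]
wrist_force: [0.8, 0.3, -5.5]
grip_width: 0.0116
t 8.07 tcp mm [ 575.3 -210.4  325.8] yaw z-axis -13.93 down [ 0.0023 -0.0041 -1.    ] F [ 0.8  0.3 -5.5] T [ 0.02  0.   -0.02] w 11.57
tool delta cm [ 0.575 -0.023 -0.131]
rotvec [0.0082 0.0032 0.0034]
```

```bash
python3 -m handwheel '[{"angular":[0.008,0.003,0.003],"travel":[0.6,-0.02,-0.13],"jaw":0},{"angular":[0,0,0],"travel":[0,0,0],"jaw":0},{"angular":[0,0,0],"travel":[0,0,0],"jaw":0}]' 50
python3 st.py 574 -210.3 300 -14.4; python3 - <<'E'
from h import *
for n,(a,b,c,d) in (("top",(200,340,370,490)),("scene",(230,370,130,280))):
    im=cam(n);p=im["pixels"][:,:,::-1];cv2.imwrite(f"pics/p3_{n}.png",cv2.resize(p[a:b,c:d],None,fx=4.2,fy=4.2,interpolation=cv2.INTER_CUBIC))
E
```

```text
time: 8.45
tcp_pos: [0.5745, -0.2107, 0.3213]
tool_rot: [0.088, 0.7, -0.089, 0.703]
wrist_force: [0.4, 0.3, -6.2]
grip_width: 0.0115
t 8.45 tcp mm [ 574.5 -210.7  321.3] yaw z-axis -14.41 down [ 0.003 -0.002 -1.   ] F [ 0.4  0.3 -6.2] T [-0.01 -0.02 -0.01] w 11.52
tool delta cm [ 2.132  0.031 -0.066]
rotvec [-0.0001  0.0034  0.0012]
```

View pics/p3_top.png

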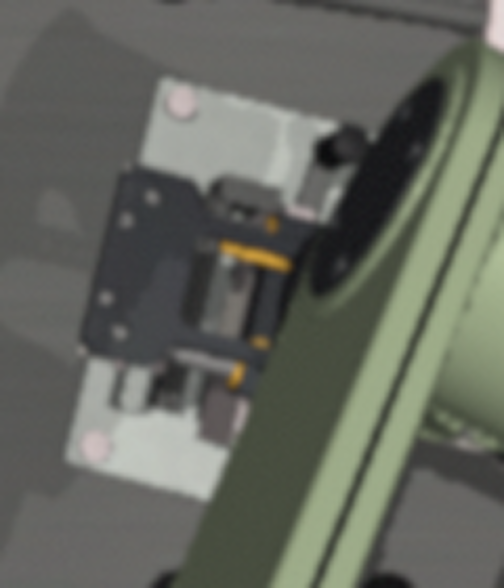

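View pics/p3_scene.png

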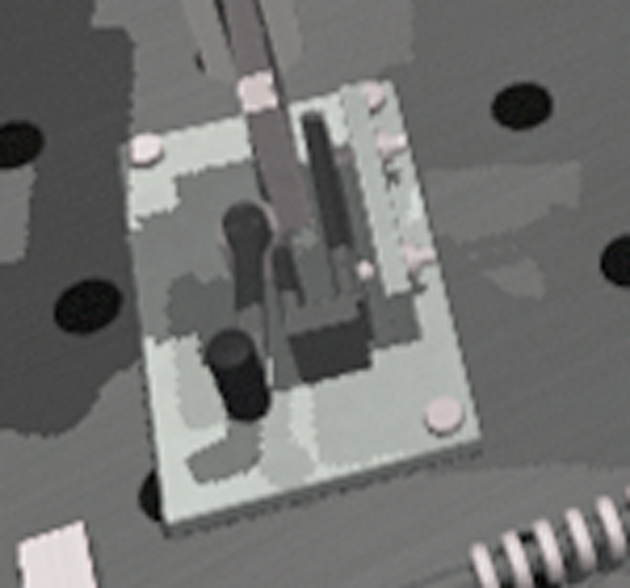

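The coupon looks lined up above the slot. I'll check the slot edges by projecting my predicted lines onto the first pictures.

```bash
python3 - <<'E'
from h import *
O=np.array([.5837,-.2128,.012]);a=np.radians(-14.4);ex=np.array([np.cos(a),np.sin(a),0]);ey=np.array([-ex[1],ex[0],0])
for n,(r0,r1,c0,c1) in (("top",(235,315,395,455)),("scene",(245,345,155,250))):
    im=cam(n);p=cv2.imread(f"pics/{n}0.png");k=6
    q=cv2.resize(p[r0:r1,c0:c1],None,fx=k,fy=k,interpolation=cv2.INTER_CUBIC)
    def L(x0,y0,x1,y1,z,col):
        P=[tuple(((proj(im,O+ex*x/1000+ey*y/1000+[0,0,z/1000])-[c0,r0]+.5)*k).astype(int).tolist()) for x,y in((x0,y0),(x1,y1))]
        cv2.line(q,*P,col,1)
    L(-50,-6.8,50,-6.8,0,(0,0,255))      # fence foot
    L(-50,-10.8,50,-10.8,34,(0,255,255)) # fence top
    L(-50,12,50,12,34,(255,0,0)) # jaw top
    L(50,-14,50,14,36,(0,255,0))
    L(-50,25,50,25,36,(255,0,255))
    cv2.imwrite(f"pics/o_{n}.png",q)
E
```

```text
(no output)
```

View pics/o_top.png

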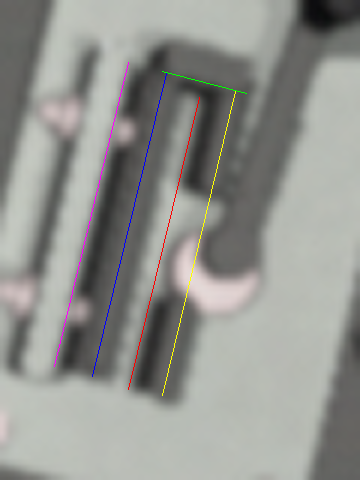

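View pics/o_scene.png

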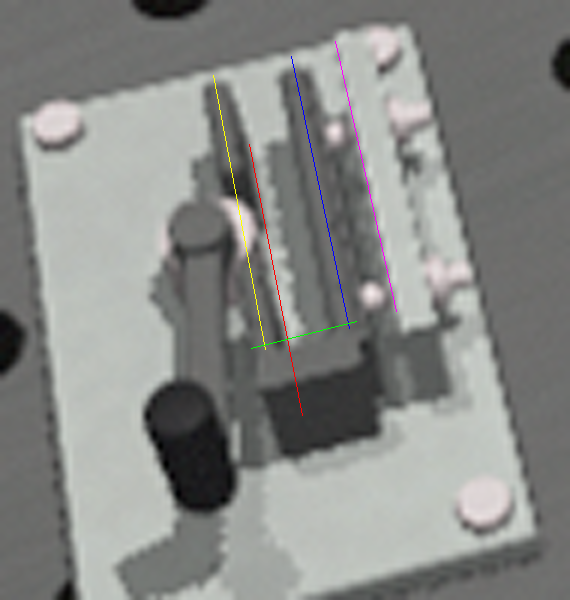

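Predicted and imaged edges agree within about 1 mm, with the fence foot near x=145 in the top crop. I'll lower carefully.

```bash
python3 -m handwheel '[{"angular":[0,0.003,0.001],"travel":[1,0.03,0],"jaw":0},{"angular":[0,0,0],"travel":[1,0,0],"jaw":0},{"angular":[0,0,0],"travel":[0.8,0,0],"jaw":0},{"angular":[0,0,0],"travel":[0,0,0],"jaw":0}]' 50
python3 st.py 574 -210.3 285 -14.4
```

```text
time: 9.15
tcp_pos: [0.5741, -0.2101, 0.29]
tool_rot: [0.089, 0.702, -0.088, 0.701]
wrist_force: [-0.1, 0.9, -6.7]
grip_width: 0.0114
t 9.15 tcp mm [ 574.1 -210.1  290. ] yaw z-axis -14.4 down [-0.0022  0.0011 -1.    ] F [-0.1  0.9 -6.7] T [-0.03 -0.02  0.01] w 11.43
tool delta cm [ 0.501 -0.024 -0.003]
rotvec [ 0.     -0.0025 -0.0005]
```

```bash
python3 -m handwheel '[{"angular":[0,-0.0025,0],"travel":[0.4,-0.02,0],"jaw":0},{"angular":[0,0,0],"travel":[0.3,0,0],"jaw":0},{"angular":[0,0,0],"travel":[0,0,0],"jaw":0}]' 50
python3 st.py 574 -210.3 275 -14.4;python3 -m handwheel '[{"angular":[0,0,0],"travel":[0.3,0,0],"jaw":0},{"angular":[0,0,0],"travel":[0.3,0,0],"jaw":0}]' 50
python3 st.py 574 -210.3 275 -14.4
```

```text
time: 9.52
tcp_pos: [0.5743, -0.2104, 0.2828]
tool_rot: [0.089, 0.701, -0.089, 0.702]
wrist_force: [-0.3, -0.4, -7.0]
grip_width: 0.0116
t 9.53 tcp mm [ 574.3 -210.4  282.8] yaw z-axis -14.4 down [ 1.e-03  1.e-04 -1.e+00] F [-0.3 -0.4 -7. ] T [0.03 0.03 0.02] w 11.62
tool delta cm [ 0.782  0.001 -0.031]
rotvec [ 0.      0.001  -0.0004]
time: 9.78
tcp_pos: [0.5746, -0.2106, 0.2773]
tool_rot: [0.088, 0.701, -0.089, 0.702]
wrist_force: [0.2, 0.0, -6.2]
grip_width: 0.0119
t 9.78 tcp mm [ 574.6 -210.6  277.3] yaw z-axis -14.4 down [ 2.5e-03 -7.0e-04 -1.0e+00] F [ 0.2  0.  -6.2] T [-0.04  0.01  0.  ] w 11.92
tool delta cm [ 0.225  0.011 -0.065]
rotvec [0.     0.0026 0.    ]
```

The bottom of the coupon is already in the slot mouth and there is no lateral force. Continuing down.

```bash
python3 -m handwheel '[{"angular":[0,0.0025,0],"travel":[0.4,0.01,0],"jaw":0},{"angular":[0,0,0],"travel":[0.4,0,0],"jaw":0},{"angular":[0,0,0],"travel":[0.3,0,0],"jaw":0}]' 50
python3 st.py 574 -210.3 256 -14.4;python3 -m handwheel '[{"angular":[0,0,0],"travel":[0.3,0,0],"jaw":0},{"angular":[0,0,0],"travel":[0.3,0,0],"jaw":0},{"angular":[0,0,0],"travel":[0,0,0],"jaw":0}]' 50
python3 st.py 574 -210.3 254 -14.4
```

```text
time: 10.15
tcp_pos: [0.5746, -0.2105, 0.2655]
tool_rot: [0.089, 0.702, -0.089, 0.702]
wrist_force: [-0.3, 0.3, -6.6]
grip_width: 0.0116
t 10.15 tcp mm [ 574.6 -210.5  265.5] yaw z-axis -14.4 down [-1.e-04 -0.e+00 -1.e+00] F [-0.3  0.3 -6.6] T [-0.05  0.01 -0.  ] w 11.63
tool delta cm [ 0.948  0.001 -0.067]
rotvec [ 0.     -0.0001  0.    ]
time: 10.52
tcp_pos: [0.5745, -0.2104, 0.2585]
tool_rot: [0.089, 0.702, -0.089, 0.701]
wrist_force: [-0.7, -0.1, -6.3]
grip_width: 0.0119
t 10.53 tcp mm [ 574.5 -210.4  258.5] yaw z-axis -14.4 down [-9.e-04  4.e-04 -1.e+00] F [-0.7 -0.1 -6.3] T [ 0.07  0.04 -0.  ] w 11.91
tool delta cm [ 0.455 -0.004 -0.05 ]
rotvec [ 0.     -0.0009 -0.0002]
```

```bash
python3 -m handwheel '[{"angular":[0,-0.001,0],"travel":[0.3,0,0],"jaw":0},{"angular":[0,0,0],"travel":[0.15,0,0],"jaw":0},{"angular":[0,0,0],"travel":[0,0,0],"jaw":0}]' 50
python3 st.py;python3 -m handwheel '[{"angular":[0,0,0],"travel":[0.1,0,0],"jaw":0},{"angular":[0,0,0],"travel":[0,0,0],"jaw":0}]' 50
python3 st.py
```

```text
time: 10.9
tcp_pos: [0.5746, -0.2105, 0.254]
tool_rot: [0.089, 0.701, -0.089, 0.702]
wrist_force: [-0.5, -0.7, -5.3]
grip_width: 0.0119
t 10.90 tcp mm [ 574.6 -210.5  254. ] yaw z-axis -14.4 down [ 6.e-04 -1.e-04 -1.e+00] F [-0.5 -0.7 -5.3] T [-0.01  0.01 -0.03] w 11.89
time: 11.15
tcp_pos: [0.5747, -0.2105, 0.2531]
tool_rot: [0.089, 0.701, -0.089, 0.702]
wrist_force: [-0.6, 0.3, -5.8]
grip_width: 0.0116
t 11.15 tcp mm [ 574.7 -210.5  253.1] yaw z-axis -14.4 down [ 9.e-04 -3.e-04 -1.e+00] F [-0.6  0.3 -5.8] T [-0.02 -0.01 -0.02] w 11.63
```

```bash
python3 -m handwheel '[{"angular":[0,0,0],"travel":[0,0,0.3],"jaw":0},{"angular":[0,0,0],"travel":[0,0,0.2],"jaw":0},{"angular":[0,0,0],"travel":[0,0,0.1],"jaw":0},{"angular":[0,0,0],"travel":[0,0,0],"jaw":0}]' 50
python3 st.py 583.7 -212.8 252 -14.4;python3 -m handwheel '[{"angular":[0,0,0],"travel":[0,0,0.1],"jaw":0},{"angular":[0,0,0],"travel":[0,0,0],"jaw":0}]' 50
python3 st.py 583.7 -212.8 252 -14.4
```

```text
time: 11.65
tcp_pos: [0.5811, -0.2122, 0.2533]
tool_rot: [0.088, 0.701, -0.089, 0.702]
wrist_force: [-0.0, 0.9, -5.3]
grip_width: 0.0116
t 11.65 tcp mm [ 581.1 -212.2  253.3] yaw z-axis -14.4 down [ 1.5e-03 -6.0e-04 -1.0e+00] F [-0.   0.9 -5.3] T [ 0.06 -0.02  0.03] w 11.59
tool delta cm [0.13  0.004 0.263]
rotvec [0.     0.0016 0.0002]
time: 11.9
tcp_pos: [0.5821, -0.2124, 0.2533]
tool_rot: [0.088, 0.701, -0.089, 0.702]
wrist_force: [0.1, -0.2, -6.5]
grip_width: 0.0118
t 11.90 tcp mm [ 582.1 -212.4  253.3] yaw z-axis -14.4 down [ 1.4e-03 -5.0e-04 -1.0e+00] F [ 0.1 -0.2 -6.5] T [-0.02  0.02 -0.01] w 11.80
tool delta cm [0.131 0.003 0.159]
rotvec [0.0001 0.0015 0.0002]
```

```bash
for i in 1 2 3 ; do python3 -m handwheel '[{"angular":[0,0,0],"travel":[0,0,0.05],"jaw":0},{"angular":[0,0,0],"travel":[0,0,0],"jaw":0}]' 50 | grep -E "tcp|wrist_f" ; done
```

```text
tcp_pos: [0.5826, -0.2125, 0.2532]
wrist_force: [0.1, 0.1, -6.4]
tcp_pos: [0.5831, -0.2127, 0.2532]
wrist_force: [0.1, 0.1, -6.3]
tcp_pos: [0.5836, -0.2128, 0.2532]
wrist_force: [-0.4, 0.5, -7.9]
```

```bash
python3 -m handwheel '[{"angular":[0,0,0],"travel":[0,0,0.05],"jaw":0},{"angular":[0,0,0],"travel":[0,0,0],"jaw":0}]' 50 | grep -E "tcp|wrist_f"; python3 -m handwheel '[{"angular":[0,0,0],"travel":[0,0,0.05],"jaw":0},{"angular":[0,0,0],"travel":[0,0,0],"jaw":0}]' 50 | grep -E "tcp|wrist_f"
```

```text
tcp_pos: [0.5841, -0.2129, 0.2532]
wrist_force: [0.2, 0.5, -6.1]
tcp_pos: [0.5846, -0.213, 0.2532]
wrist_force: [-0.1, 1.3, -6.1]
```

```bash
python3 -m handwheel '[{"angular":[0,0,0],"travel":[0,0,0.05],"jaw":0},{"angular":[0,0,0],"travel":[0,0,0],"jaw":0}]' 50 | grep -E "tcp|wrist_f"; python3 -m handwheel '[{"angular":[0,0,0],"travel":[0,0,0.04],"jaw":0},{"angular":[0,0,0],"travel":[0,0,0],"jaw":0}]' 50 | grep -E "tcp|wrist_f"; python3 -m handwheel '[{"angular":[0,0,0],"travel":[0,0,0.03],"jaw":0},{"angular":[0,0,0],"travel":[0,0,0],"jaw":0}]' 50 | grep -E "tcp|wrist_f"
```

```text
tcp_pos: [0.5849, -0.2131, 0.2531]
wrist_force: [-0.2, -0.6, -7.6]
tcp_pos: [0.5851, -0.2132, 0.2531]
wrist_force: [0.0, 0.7, -6.2]
tcp_pos: [0.5853, -0.2132, 0.253]
wrist_force: [-0.3, -0.2, -5.6]
```

```bash
for i in 1 2 3; do python3 -m handwheel '[{"angular":[0,0,0],"travel":[0,0,0.05],"jaw":0},{"angular":[0,0,0],"travel":[0,0,0],"jaw":0}]' 50 >/dev/null; python3 st.py 583.7 -212.8 252 -14.4; done
```

```text
t 14.15 tcp mm [ 585.5 -213.3  252.9] yaw z-axis -14.39 down [-2.4e-03  8.0e-04 -1.0e+00] F [-0.3  0.6 -5.3] T [ 0.05  0.15 -0.03] w 11.72
tool delta cm [ 0.093 -0.    -0.185]
rotvec [ 0.0001 -0.0026 -0.0001]
t 14.40 tcp mm [ 585.8 -213.3  252.9] yaw z-axis -14.39 down [-0.0035  0.001  -1.    ] F [-2.3  0.3 -6.2] T [ 0.17  0.31 -0.04] w 11.44
tool delta cm [ 0.091 -0.002 -0.211]
rotvec [ 0.0002 -0.0036 -0.0001]
t 14.65 tcp mm [ 586.  -213.4  252.8] yaw z-axis -14.39 down [-0.0046  0.0014 -1.    ] F [-2.8 -0.  -4.5] T [0.05 0.36 0.03] w 11.64
tool delta cm [ 0.083  0.    -0.237]
rotvec [ 0.0002 -0.0048 -0.0002]
```

The stop was felt at about TCP x = 585.0: torque rises and the force turns negative. I'll square up the tilt and lower to the floor.

```bash
python3 -m handwheel '[{"angular":[0,-0.0048,0],"travel":[0,0,-0.11],"jaw":0},{"angular":[0,0,0],"travel":[0,0,0],"jaw":0}]' 50 >/dev/null; python3 st.py 583.7 -212.8 252 -14.4; for i in 1 2 ; do python3 -m handwheel '[{"angular":[0,0,0],"travel":[0.04,0,0],"jaw":0},{"angular":[0,0,0],"travel":[0,0,0],"jaw":0}]' 50 >/dev/null; python3 st.py; done
```

```text
t 14.90 tcp mm [ 584.9 -213.1  252.6] yaw z-axis -14.39 down [ 7.e-04  0.e+00 -1.e+00] F [-2.3  0.4 -4.4] T [ 0.14  0.43 -0.01] w 11.28
tool delta cm [ 0.06   0.001 -0.126]
rotvec [ 0.0001  0.0007 -0.0002]
t 15.15 tcp mm [ 584.9 -213.1  252.2] yaw z-axis -14.39 down [ 7.e-04  1.e-04 -1.e+00] F [-3.1  0.4 -5.7] T [ 0.06  0.33 -0.01] w 11.83
t 15.40 tcp mm [ 584.9 -213.1  252.1] yaw z-axis -14.39 down [ 6.e-04  1.e-04 -1.e+00] F [-0.6  0.1 -5.4] T [0.09 0.38 0.04] w 11.64
```

```bash
for i in 1 2 3; do python3 -m handwheel '[{"angular":[0,0,0],"travel":[0.05,0,0],"jaw":0},{"angular":[0,0,0],"travel":[0,0,0],"jaw":0}]' 50 >/dev/null; python3 st.py; done
```

```text
t 15.65 tcp mm [ 584.9 -213.1  252.1] yaw z-axis -14.39 down [ 6.e-04  0.e+00 -1.e+00] F [-2.2  0.8 -5. ] T [0.19 0.5  0.04] w 11.72
t 15.90 tcp mm [ 584.9 -213.1  252.1] yaw z-axis -14.38 down [ 5.e-04  0.e+00 -1.e+00] F [-2.4  0.8 -4.3] T [ 0.17  0.53 -0.02] w 11.93
t 16.15 tcp mm [ 584.9 -213.1  252.1] yaw z-axis -14.38 down [ 5.e-04 -0.e+00 -1.e+00] F [-3.6  0.8 -2.5] T [ 0.14  0.6  -0.04] w 11.41
```

It's on the floor at z = 252.1 (252 expected) and against the stop. Release and retreat upward.

```bash
python3 -m handwheel '[{"angular":[0,0,0],"travel":[0,0,0],"jaw":0.25},{"angular":[0,0,0],"travel":[0,0,0],"jaw":0.25},{"angular":[0,0,0],"travel":[0,0,0],"jaw":0.25},{"angular":[0,0,0],"travel":[0,0,0],"jaw":0.25}]' 20 >/dev/null; python3 st.py; python3 - <<'E'
from h import *
for n,(a,b,c,d) in (("scene",(230,370,130,280)),):
    im=cam(n);p=im["pixels"][:,:,::-1];cv2.imwrite(f"pics/p4_{n}.png",cv2.resize(p[a:b,c:d],None,fx=4.2,fy=4.2,interpolation=cv2.INTER_CUBIC))
E
```

```text
t 16.65 tcp mm [ 588.5 -214.7  256.1] yaw z-axis -14.39 down [ 0.0143 -0.0062 -0.9999] F [ 0.2 -0.6  0.5] T [ 0.03 -0.01 -0.02] w 23.55
```

View pics/p4_scene.png

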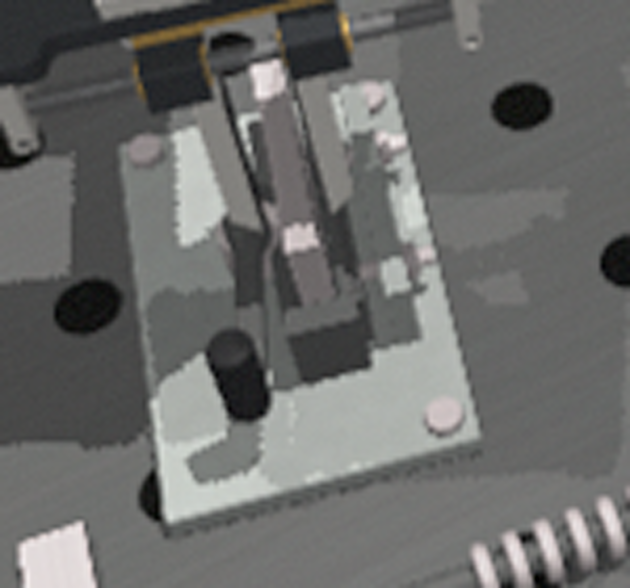

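The coupon sits against the stop, with its near end at about (320,300) in the crop. The fingers are clear, so I'll retreat up.

```bash
python3 -m handwheel '[{"angular":[0,0.008,0],"travel":[-0.8,0,0],"jaw":0.25},{"angular":[0,0,0],"travel":[-1.5,0,0],"jaw":0.25},{"angular":[0,0,0],"travel":[-2,0,0],"jaw":0.25},{"angular":[0,0,0],"travel":[-2,0,0],"jaw":0.25},{"angular":[0,0,0],"travel":[0,0,0],"jaw":0},{"angular":[0,0,0],"travel":[0,0,0],"jaw":0}]' 20 >/dev/null; python3 st.py 668 -226.2 310 -14.4; python3 - <<'E'
from h import *
print(env.sense()["q"].round(2))
O=np.array([.5837,-.2128,.012]);a=np.radians(-14.4);ex=np.array([np.cos(a),np.sin(a),0]);ey=np.array([-ex[1],ex[0],0])
for n,(a,b,c,d) in (("scene",(230,370,130,280)),):
    im=cam(n);p=im["pixels"][:,:,::-1];cv2.imwrite(f"pics/p5_{n}.png",cv2.resize(p[a:b,c:d],None,fx=4.2,fy=4.2,interpolation=cv2.INTER_CUBIC))
E
```

```text
t 17.45 tcp mm [ 588.4 -214.5  324.9] yaw z-axis -14.39 down [ 0.0092 -0.0057 -0.9999] F [-0.8  0.2  0.1] T [-0.01 -0.04  0.04] w 6.95
tool delta cm [1.569 0.854 7.983]
rotvec [0.0002 0.0103 0.0032]
[-0.49  0.38  1.49 -0.    1.26 -1.81]
```

View pics/p5_scene.png

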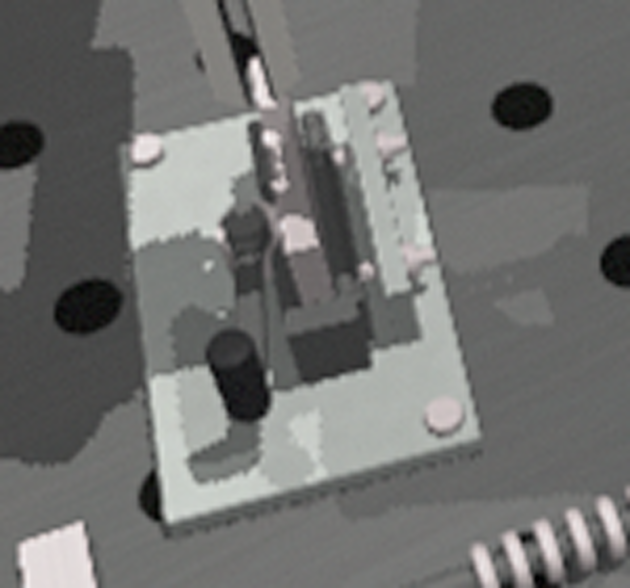

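The coupon stands in the slot against the stop, and the knob is at about (240,370) in the crop. Next I'll take the closed fingers to the inner side of the knob.

```bash
python3 -m handwheel '[{"angular":[0,0.01,0.003],"travel":[0,0.4,3],"jaw":0},{"angular":[0,0,0],"travel":[0,0.4,3],"jaw":0},{"angular":[0,0,0],"travel":[0,0,2],"jaw":0},{"angular":[0,0,0],"travel":[0,0,0],"jaw":0}]' 20 >/dev/null; python3 st.py 668 -226.2 300 -14.4
```

```text
t 18.00 tcp mm [ 668.4 -226.5  320.1] yaw z-axis -14.42 down [-0.0074  0.0033 -1.    ] F [-0.6  1.4 -0.5] T [-0.03 -0.01 -0.01] w 0.19
tool delta cm [ 2.014  0.013 -0.029]
rotvec [-0.0004 -0.008  -0.0013]
```

```bash
python3 -m handwheel '[{"angular":[0,-0.008,-0.001],"travel":[1.5,0,0],"jaw":0},{"angular":[0,0,0],"travel":[1.5,0,0],"jaw":0},{"angular":[0,0,0],"travel":[0,0,0],"jaw":0}]' 20 >/dev/null; python3 st.py 668 -226.2 256 -14.4;  python3 - <<'E'
from h import *
for n,(a,b,c,d) in (("scene",(230,370,130,280)),):
    im=cam(n);p=im["pixels"][:,:,::-1];cv2.imwrite(f"pics/p6_{n}.png",cv2.resize(p[a:b,c:d],None,fx=4.2,fy=4.2,interpolation=cv2.INTER_CUBIC))
E
```

```text
t 18.38 tcp mm [ 665.8 -225.6  285.4] yaw z-axis -14.44 down [-0.0052  0.0028 -1.    ] F [-0.4 -0.8 -0.1] T [ 0.01 -0.    0.01] w 0.33
tool delta cm [ 2.941e+00 -2.000e-03  2.470e-01]
rotvec [-0.0007 -0.0057 -0.0014]
```

View pics/p6_scene.png

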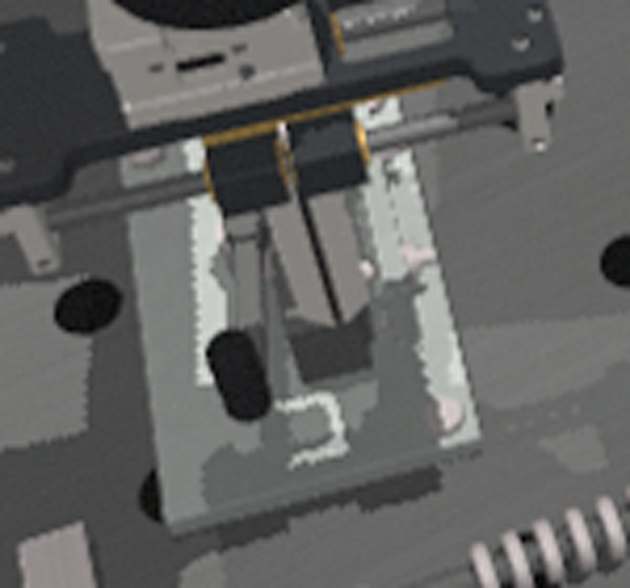

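The fingertips hang beside the knob on its slot side. I'll descend.

```bash
python3 -m handwheel '[{"angular":[0,-0.006,-0.001],"travel":[0.9,0,0.25],"jaw":0},{"angular":[0,0,0],"travel":[1,0,0],"jaw":0},{"angular":[0,0,0],"travel":[0.8,0,0],"jaw":0},{"angular":[0,0,0],"travel":[0,0,0],"jaw":0}]' 20 >/dev/null; python3 st.py 668 -226.2 256 -14.4;  python3 - <<'E'
from h import *
for n,(a,b,c,d) in (("scene",(230,370,130,280)),):
    im=cam(n);p=im["pixels"][:,:,::-1];cv2.imwrite(f"pics/p7_{n}.png",cv2.resize(p[a:b,c:d],None,fx=4.2,fy=4.2,interpolation=cv2.INTER_CUBIC))
E
```

```text
t 18.93 tcp mm [ 668.6 -226.6  258.3] yaw z-axis -14.45 down [ 0.0032 -0.0011 -1.    ] F [-0.  -0.2 -0.3] T [ 0.05 -0.03  0.05] w 0.57
tool delta cm [ 0.231  0.021 -0.073]
rotvec [-0.0008  0.0034  0.0003]
```

View pics/p7_scene.png

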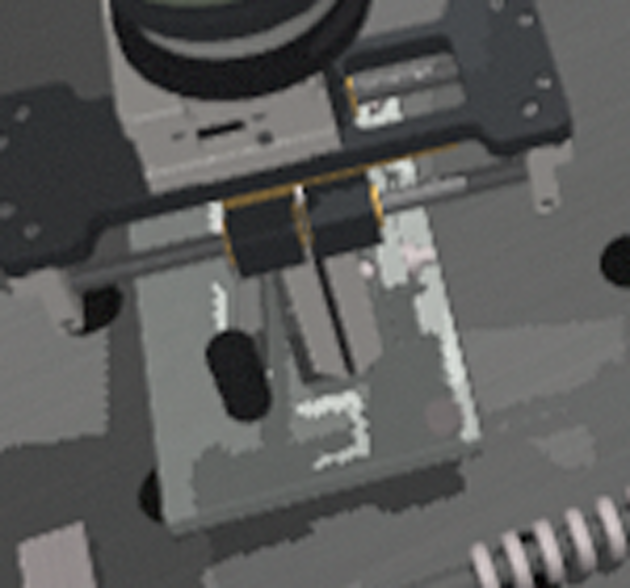

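```bash
cat > lv.py <<'E'
from h import *
O=np.array([.5837,-.2128,.012]);a0=-14.4
a=np.radians(a0);ex=np.array([np.cos(a),np.sin(a),0]);ey=np.array([-ex[1],ex[0],0])
piv=O-.022*ey
S=env.sense();M=R.from_quat(S["tool_rot"]).as_matrix();tip=S["tcp_pos"]+.194*M[:,0]
y=M[:,1].copy();y[2]=0;y/=np.linalg.norm(y); zz=np.array([y[1],-y[0],0])
phi=-(np.degrees(np.arctan2(M[1,2],M[0,2]))-a0)*np.pi/180
d=y@(tip-piv)-.0215
th=phi+np.arcsin(np.clip(-d/.085,-1,1))
k=.085*(np.cos(th)*ex-np.sin(th)*ey)
c=k+.009*y; F=S["wrist_force"]
Mz=np.cross(c,-F)[2]  # force on the lever = -F
slide=zz@(tip-piv-k)
print("t %.2f th %.4f phi %.3f slide mm %.1f z %.1f  F along tool y %.2f z %.2f vert %.2f  knobF %.2f  T %s down %s"%(S["time"],th,phi,slide*1e3,S["tcp_pos"][2]*1e3,F@y,F@zz,F[2],-Mz/.085,S["torque"].round(2),M[:,0].round(3)))
E
python3 lv.py; python3 -m handwheel '[{"angular":[0,0.003,0],"travel":[0.1,-0.4,-0.05],"jaw":0},{"angular":[0,0,0],"travel":[0,-0.2,0],"jaw":0},{"angular":[0,0,0],"travel":[0,0,0],"jaw":0}]' >/dev/null; python3 lv.py
```

```text
t 18.98 th -0.0959 phi 0.001 slide mm 2.1 z 258.8  F along tool y 0.58 z 1.39 vert 0.67  knobF 0.29  T [-0.01 -0.02 -0.02] down [ 0.004 -0.002 -1.   ]
t 19.35 th -0.0167 phi 0.001 slide mm 1.5 z 258.9  F along tool y 0.78 z 0.59 vert -0.73  knobF 0.71  T [ 0.02 -0.01  0.02] down [ 0.003 -0.002 -1.   ]
```

```bash
python3 -m handwheel '[{"angular":[0.03,0,0],"travel":[0.1,-0.4,0],"jaw":0},{"angular":[0.06,0,0],"travel":[0,-0.5,0.1],"jaw":0},{"angular":[0.06,0,0],"travel":[0,-0.5,0.1],"jaw":0},{"angular":[0.06,0,0],"travel":[0,-0.5,0.1],"jaw":0},{"angular":[0,0,0],"travel":[0,0,0],"jaw":0}]' >/dev/null; python3 lv.py;python3 -m handwheel '[{"angular":[0,0,0],"travel":[0,0,0],"jaw":0}]'>/dev/null; python3 lv.py
```

```text
t 19.98 th 0.2072 phi 0.222 slide mm 0.8 z 258.5  F along tool y -0.26 z -0.00 vert 0.25  knobF -0.26  T [ 0.05  0.05 -0.  ] down [ 0.005 -0.001 -1.   ]
t 20.10 th 0.2083 phi 0.221 slide mm 0.8 z 258.5  F along tool y 0.52 z -0.84 vert -0.12  knobF 0.62  T [-0.05 -0.02  0.01] down [ 0.005 -0.001 -1.   ]
```

```bash
cat >> lv.py <<'E'
n=np.cross(M[:,0],y); print("   fT %.2f"%(S["torque"]@n/.194))
E
python3 -m handwheel '[{"angular":[0.05,0,0],"travel":[0,-0.4,0.08],"jaw":0},{"angular":[0.05,0,0],"travel":[0,-0.4,0.08],"jaw":0}]' >/dev/null; python3 lv.py;python3 -m handwheel '[{"angular":[0,0,0],"travel":[0,0,0],"jaw":0}]'>/dev/null; python3 lv.py;  python3 - <<'E'
from h import *
for n,(a,b,c,d) in (("scene",(230,370,130,280)),):
    im=cam(n);p=im["pixels"][:,:,::-1];cv2.imwrite(f"pics/p8_{n}.png",cv2.resize(p[a:b,c:d],None,fx=4.2,fy=4.2,interpolation=cv2.INTER_CUBIC))
E
```

```text
t 20.35 th 0.2856 phi 0.323 slide mm 0.5 z 258.5  F along tool y 0.69 z 0.53 vert -1.10  knobF 0.61  T [ 0.15 -0.25  0.02] down [ 0.006 -0.    -1.   ]
   fT 1.37
t 20.48 th 0.2865 phi 0.322 slide mm 0.5 z 258.5  F along tool y -0.22 z 0.39 vert 0.31  knobF -0.28  T [-0.04 -0.02  0.01] down [ 0.006 -0.    -1.   ]
   fT -0.11
```

View pics/p8_scene.png

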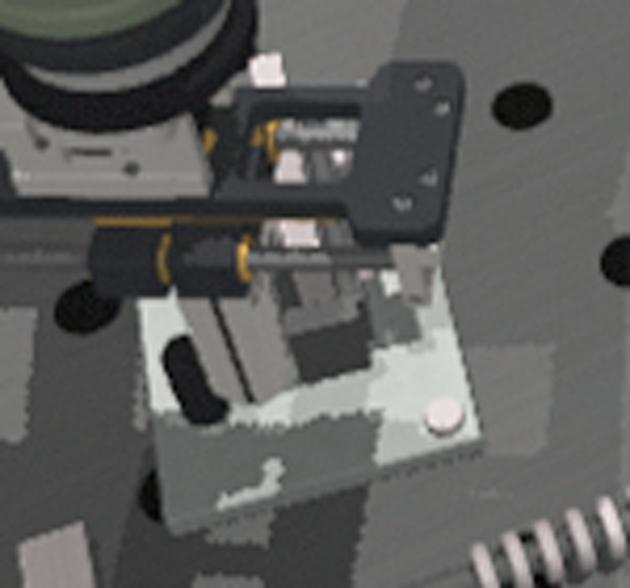

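The finger is pushing the knob, now at about (195,380), so the lever is turning. fT from the torque (1.37 N while moving) is the cleaner signal. Next come fine steps, reading each one.

```bash
for i in 1 2 3 4; do python3 -m handwheel '[{"angular":[0.02,0,0],"travel":[0,-0.17,0.035],"jaw":0}]' >/dev/null; python3 lv.py|sed 's/ T \[.*//'; done
```

```text
t 20.65 th 0.2999 phi 0.342 slide mm 0.2 z 258.6  F along tool y 1.62 z -0.62 vert -0.27  knobF 1.71 
   fT 1.21
t 20.77 th 0.3155 phi 0.362 slide mm 0.1 z 258.5  F along tool y 2.13 z 0.56 vert -0.12  knobF 2.04 
   fT 1.00
t 20.90 th 0.3333 phi 0.384 slide mm 0.1 z 258.6  F along tool y 1.05 z 0.64 vert -0.76  knobF 0.94 
   fT 0.81
t 21.02 th 0.3531 phi 0.405 slide mm 0.1 z 258.6  F along tool y 0.86 z 0.61 vert 0.78  knobF 0.76 
   fT 1.33
```

```bash
for i in 1 2 3 4; do python3 -m handwheel '[{"angular":[0.01,0,0],"travel":[0,-0.09,0.02],"jaw":0}]' >/dev/null; python3 lv.py|sed 's/ T \[.*//'; done
```

```text
t 21.15 th 0.3651 phi 0.416 slide mm 0.1 z 258.6  F along tool y 1.22 z 0.52 vert -1.28  knobF 1.14 
   fT 1.28
t 21.27 th 0.3767 phi 0.427 slide mm 0.1 z 258.6  F along tool y 1.49 z 1.58 vert -1.12  knobF 1.25 
   fT 1.43
t 21.40 th 0.3877 phi 0.437 slide mm 0.1 z 258.6  F along tool y 1.18 z 0.79 vert -0.25  knobF 1.05 
   fT 1.05
t 21.52 th 0.3993 phi 0.448 slide mm 0.1 z 258.6  F along tool y 1.21 z 0.91 vert -0.88  knobF 1.07 
   fT 1.18
```

```bash
for i in 1 2 3 4; do python3 -m handwheel '[{"angular":[0.01,0,0],"travel":[0,-0.09,0.02],"jaw":0}]' >/dev/null; python3 lv.py|sed 's/phi.*along/along/;s/ T \[.*//'|tr '\n' ' ';echo; done
```

```text
t 21.65 th 0.4101 along tool y 0.98 z 0.87 vert -0.85  knobF 0.85     fT 1.29 
t 21.77 th 0.4213 along tool y 1.20 z 0.52 vert -0.46  knobF 1.12     fT 1.05 
t 21.90 th 0.4312 along tool y 1.67 z 0.75 vert -1.24  knobF 1.55     fT 1.50 
t 22.02 th 0.4401 along tool y 2.52 z 0.97 vert -1.10  knobF 2.36     fT 1.26
```

```bash
for i in 1 2 3 4; do python3 -m handwheel '[{"angular":[0.01,0,0],"travel":[0,-0.09,0.02],"jaw":0}]' >/dev/null; python3 lv.py|sed 's/phi.*along/along/;s/ T \[.*//'|tr '\n' ' ';echo; done
```

```text
t 22.15 th 0.4494 along tool y 0.75 z 1.55 vert -0.90  knobF 0.51     fT 1.43 
t 22.27 th 0.4599 along tool y 1.68 z 0.80 vert -0.95  knobF 1.55     fT 1.59 
t 22.40 th 0.4699 along tool y 1.71 z 2.63 vert -1.24  knobF 1.29     fT 1.84 
t 22.52 th 0.4810 along tool y 2.50 z 0.96 vert -1.36  knobF 2.34     fT 2.29
```

```bash
python3 -m handwheel '[{"angular":[0.005,0,0],"travel":[0,-0.06,0.01],"jaw":0}]' >/dev/null; python3 lv.py|sed 's/phi.*along/along/;s/ T \[.*//'|tr '\n' ' '
```

```text
t 22.65 th 0.4881 along tool y 1.72 z 0.90 vert -1.16  knobF 1.58     fT 2.13
```

```bash
python3 -m handwheel '[{"angular":[0.005,0,0],"travel":[0,-0.06,0.01],"jaw":0}]' >/dev/null; python3 lv.py|sed 's/phi.*along/along/;s/ T \[.*//'|tr '\n' ' '
```

```text
t 22.77 th 0.4954 along tool y 3.07 z 2.04 vert -1.19  knobF 2.76     fT 1.98
```

```bash
python3 -m handwheel '[{"angular":[0.005,0,0],"travel":[0,-0.06,0.01],"jaw":0}]' >/dev/null; python3 lv.py|sed 's/phi.*along/along/;s/ T \[.*//'|tr '\n' ' '
```

```text
t 22.90 th 0.5026 along tool y 2.78 z 1.70 vert -0.69  knobF 2.51     fT 2.18
```

```bash
python3 -m handwheel '[{"angular":[0.005,0,0],"travel":[0,-0.06,0.01],"jaw":0}]' >/dev/null; python3 lv.py|sed 's/phi.*along/along/;s/ T \[.*//'|tr '\n' ' '
```

```text
t 23.02 th 0.5101 along tool y 0.81 z 1.90 vert -1.08  knobF 0.52     fT 1.67
```

```bash
python3 -m handwheel '[{"angular":[0.005,0,0],"travel":[0,-0.06,0.01],"jaw":0}]' >/dev/null; python3 lv.py|sed 's/phi.*along/along/;s/ T \[.*//'|tr '\n' ' '
```

```text
t 23.15 th 0.5174 along tool y 1.49 z 0.86 vert -1.13  knobF 1.37     fT 2.01
```

```bash
for i in 1 2; do python3 -m handwheel '[{"angular":[0.005,0,0],"travel":[0,-0.06,0.01],"jaw":0}]' >/dev/null; python3 lv.py|sed 's/phi.*along/along/;s/ T \[.*//'|tr '\n' ' ';echo;done
```

```text
t 23.27 th 0.5251 along tool y 2.63 z 0.99 vert -1.71  knobF 2.48     fT 2.03 
t 23.40 th 0.5328 along tool y 1.85 z 0.12 vert -1.15  knobF 1.83     fT 2.00
```

```bash
for i in 1 2; do python3 -m handwheel '[{"angular":[0.005,0,0],"travel":[0,-0.06,0.01],"jaw":0}]' >/dev/null; python3 lv.py|sed 's/phi.*along/along/;s/ T \[.*//'|tr '\n' ' ';echo;done
```

```text
t 23.52 th 0.5405 along tool y 2.72 z 0.35 vert -1.87  knobF 2.66     fT 1.86 
t 23.65 th 0.5480 along tool y 2.52 z 1.55 vert -0.34  knobF 2.30     fT 2.03
```

There is a plateau near 2.0 N, most likely the coupon being slid across to the jaw. I'll continue gently.

```bash
for i in 1 2; do python3 -m handwheel '[{"angular":[0.006,0,0],"travel":[0,-0.06,0.012],"jaw":0}]' >/dev/null; python3 lv.py|sed 's/phi.*along/along/;s/ T \[.*//'|tr '\n' ' ';echo;done
```

```text
t 23.77 th 0.5554 along tool y 2.48 z 0.62 vert -1.10  knobF 2.39     fT 2.19 
t 23.90 th 0.5624 along tool y 3.68 z 1.69 vert -1.57  knobF 3.44     fT 2.25
```

```bash
for i in 1 2; do python3 -m handwheel '[{"angular":[0.006,0,0],"travel":[0,-0.06,0.012],"jaw":0}]' >/dev/null; python3 lv.py|sed 's/phi.*along/along/;s/ T \[.*//'|tr '\n' ' ';echo;done
```

```text
t 24.02 th 0.5686 along tool y 2.90 z 1.01 vert -2.22  knobF 2.76     fT 2.27 
t 24.15 th 0.5752 along tool y 1.93 z 1.86 vert -1.86  knobF 1.68     fT 2.14
```

```bash
for i in 1 2; do python3 -m handwheel '[{"angular":[0.006,0,0],"travel":[0,-0.06,0.012],"jaw":0}]' >/dev/null; python3 lv.py|sed 's/phi.*along/along/;s/ T \[.*//'|tr '\n' ' ';echo;done
```

```text
t 24.27 th 0.5813 along tool y 1.80 z 1.08 vert -1.26  knobF 1.65     fT 2.60 
t 24.40 th 0.5871 along tool y 2.45 z 1.11 vert -0.92  knobF 2.29     fT 2.64
```

```bash
python3 -m handwheel '[{"angular":[0.006,0,0],"travel":[0,-0.06,0.012],"jaw":0}]' >/dev/null; python3 lv.py|sed 's/phi.*along/along/;s/ T \[.*//'|tr '\n' ' ';echo
```

```text
t 24.52 th 0.5926 along tool y 2.72 z 1.16 vert -2.14  knobF 2.55     fT 2.79
```

```bash
python3 -m handwheel '[{"angular":[0.006,0,0],"travel":[0,-0.06,0.012],"jaw":0}]' >/dev/null; python3 lv.py|sed 's/phi.*along/along/;s/ T \[.*//'|tr '\n' ' ';echo
```

```text
t 24.65 th 0.5981 along tool y 3.65 z 1.32 vert -1.66  knobF 3.46     fT 3.09
```

```bash
python3 -m handwheel '[{"angular":[0.006,0,0],"travel":[0,-0.06,0.012],"jaw":0}]' >/dev/null; python3 lv.py|sed 's/phi.*along/along/;s/ T \[.*//'|tr '\n' ' ';echo
```

```text
t 24.77 th 0.6045 along tool y 3.77 z 1.43 vert -2.02  knobF 3.57     fT 3.11
```

```bash
python3 -m handwheel '[{"angular":[0.006,0,0],"travel":[0,-0.06,0.012],"jaw":0}]' >/dev/null; python3 lv.py|sed 's/phi.*along/along/;s/ T \[.*//'|tr '\n' ' ';echo
```

```text
t 24.90 th 0.6109 along tool y 3.63 z 1.17 vert -0.87  knobF 3.46     fT 3.17
```

```bash
python3 -m handwheel '[{"angular":[0.006,0,0],"travel":[0,-0.06,0.012],"jaw":0}]' >/dev/null; python3 lv.py|sed 's/phi.*along/along/;s/ T \[.*//'|tr '\n' ' ';echo
```

```text
t 25.02 th 0.6176 along tool y 3.72 z 1.35 vert -1.90  knobF 3.53     fT 3.08
```

```bash
python3 -m handwheel '[{"angular":[0.003,0,0],"travel":[0,-0.05,0.01],"jaw":0}]' >/dev/null; python3 lv.py|sed 's/phi.*along/along/;s/ T \[.*//'|tr '\n' ' ';echo
```

```text
t 25.15 th 0.6229 along tool y 3.71 z 1.46 vert -1.79  knobF 3.50     fT 3.43
```

fT is about 3.4 N against 1.2 N free, so roughly 17 N of cam force, mid-range snug. I'll back off.

```bash
python3 -m handwheel '[{"angular":[0,0,0],"travel":[0,0.2,0],"jaw":0},{"angular":[0,0,0],"travel":[0,0.5,0],"jaw":0},{"angular":[0,0,0],"travel":[0,0,0],"jaw":0}]' >/dev/null; python3 lv.py; python3 -m handwheel '[{"angular":[0,0,0],"travel":[-1.5,0,0],"jaw":0},{"angular":[0,0,0],"travel":[-3,0,0],"jaw":0},{"angular":[0,0,0],"travel":[-3,0,0],"jaw":0},{"angular":[0,0,0],"travel":[-4,-2,0],"jaw":0},{"angular":[0,0,0],"travel":[-4,-4,-4],"jaw":0},{"angular":[0,0,0],"travel":[0,-4,-5],"jaw":0},{"angular":[0,0,0],"travel":[0,-4,-5],"jaw":0},{"angular":[0,0,0],"travel":[0,-4,-4],"jaw":0},{"angular":[0,0,0],"travel":[0,0,0],"jaw":0}]' ; python3 - <<'E'
from h import *
for n,(a,b,c,d) in (("scene",(230,370,130,280)),("top",(205,345,370,490))):
    im=cam(n);p=im["pixels"][:,:,::-1];cv2.imwrite(f"pics/p9_{n}.png",cv2.resize(p[a:b,c:d],None,fx=4.2,fy=4.2,interpolation=cv2.INTER_CUBIC)); cv2.imwrite(f"pics/full9_{n}.png",p)
E
```

```text
t 25.52 th 0.5673 phi 0.656 slide mm -0.5 z 258.6  F along tool y -0.32 z -0.35 vert -0.40  knobF -0.25  T [-0.04 -0.01  0.03] down [ 0.007 -0.    -1.   ]
   fT -0.09
time: 26.65
tcp_pos: [0.3989, -0.2524, 0.4209]
tool_rot: [0.308, 0.63, -0.311, 0.641]
wrist_force: [-0.2, -0.3, 0.2]
grip_width: 0.0004
```

View pics/full9_scene.png

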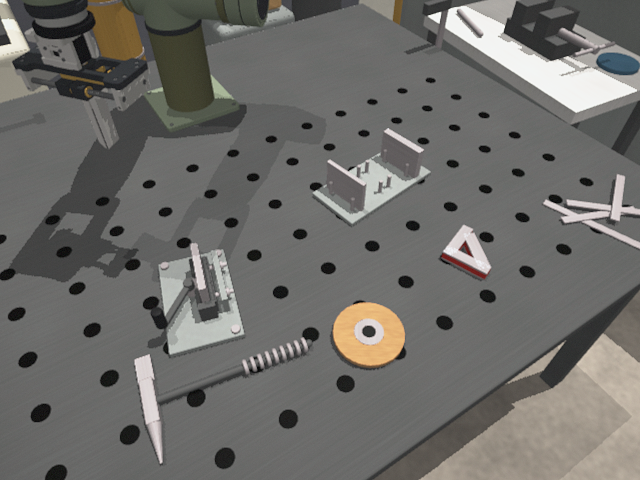

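View pics/p9_scene.png

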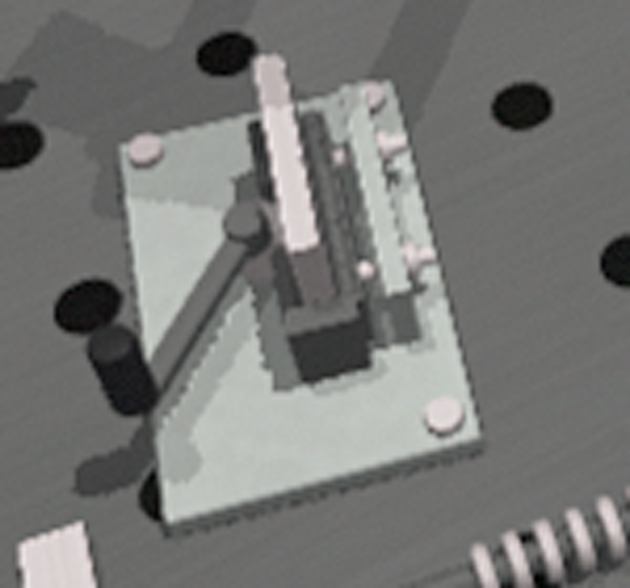

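View pics/p9_top.png

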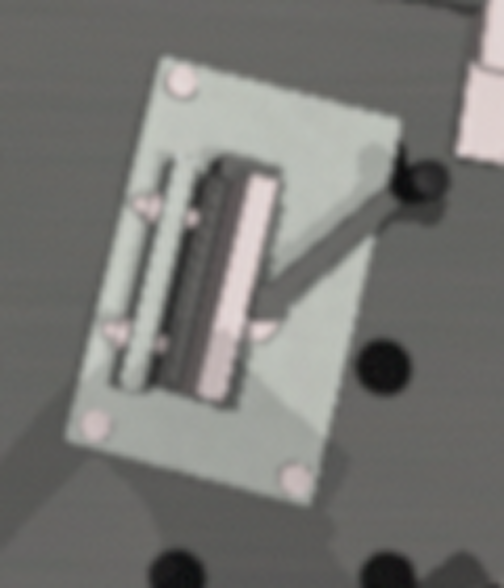

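The coupon is upright in the slot against the stop, and the lever stays swung, with its knob at about (120,370) in the scene crop. The other two coupons still stand. I'll measure the coupon and the lever.

```bash
python3 - <<'E'
from h import *
O=np.array([.5837,-.2128,.012]);a=np.radians(-14.4);ex=np.array([np.cos(a),np.sin(a),0]);ey=np.array([-ex[1],ex[0],0])
def sl(p): return np.round([(p-O)@ex*1e3,(p-O)@ey*1e3],1)
for n in("top","scene"):
    im=cam(n);px=im["pixels"].astype(int)
    m=((px[:,:,0]-px[:,:,1]>5)&(px[:,:,0]>165)).astype(np.uint8)*255
    cs,_=cv2.findContours(m,cv2.RETR_EXTERNAL,cv2.CHAIN_APPROX_NONE)
    pc=proj(im,O+[0,0,.07])
    for c in cs:
        (cx,cy)=c[:,0].mean(0)
        if len(c)>30 and np.hypot(cx-pc[0],cy-pc[1])<15:
            W=np.array([sl(plane(im,p[0],.082)) for p in c],np.float32)
            print(n,cv2.minAreaRect(W))
    k=cv2.inRange(im["pixels"],(0,0,0),(45,45,45));cs,_=cv2.findContours(k,cv2.RETR_EXTERNAL,cv2.CHAIN_APPROX_NONE)
    pk=proj(im,O-.022*ey+.085*(np.cos(.62)*ex-np.sin(.62)*ey)+[0,0,.05])
    for c in cs:
        cx,cy=c[:,0].mean(0)
        if len(c)>8 and np.hypot(cx-pk[0],cy-pk[1])<12:
            s=sl(plane(im,(cx,cy),.06)); print(n,"knob",s,np.arctan2(-(s[1]+22),s[0]))
E
```

```text
top ((-0.10352325439453125, 0.1694011688232422), (12.89136791229248, 99.4118881225586), 89.67811584472656)
top knob [ 69.3 -70.8] 0.613528972706467
scene ((2.351123809814453, 0.19696521759033203), (12.538167953491211, 100.09398651123047), 89.78297424316406)
scene knob [ 71.3 -72.2] 0.6134504972944632
```

```bash
python3 - <<'E'
from cell import env
print(env.sense()["time"],env.close_job())
E
```

```text
the job is handed in; nothing more can be done
26.85 None
```

I found the 12 mm coupon, set it home in the cam clamp and left it clamped. I handed the job in at 26.85 s, and no verdict was reported.

- **Finding the coupon:** I pinched only the middle coupon, which read about 12.0 mm. I didn't pinch the other two; in the pictures they looked about 16 and 9 mm.
- **Seating it:** I lowered it into the slot and eased it to the end stop with a few newtons. It touched the floor at the expected height (252.1 mm, expected 252), and then I let go.
- **Clamping:** I pushed the lever knob to about 0.62 rad. The push rose from 1.2 N free to about 3.4 N, which by the 1 N per 8 N rule is roughly 17 N of cam force. I estimated this from noisy wrist readings and did not measure it directly.

**Last checks:**
- **Coupon:** The top camera puts it within about 0.2 mm of home and square in the slot. The scene camera puts it at +2.4 mm along the slot, just over the 2 mm limit. That camera read about 3 mm too far at the rack as well, so I trusted the top view and the contact I felt.
- **Lever:** It stayed at about 0.61 rad in both views after I backed off.
- **Everything else:** In the last picture the other two coupons and the bystanders look to be in place by eye. The arm is clear of everything.

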